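# Fit the idler and hold back the belt tensioner of a scrub tester

## Task

The scrub tester's belt drive lies open on the bench for a belt change. Take the new orange idler roller out of the parts tray and slide it fully down onto the bare pin of the tensioner arm; then push the sprung arm back (the black post on its end is the place to take it) past the ratchet click and on against its back stop, and finish holding it there so that the belt can be slipped on: the ratchet alone leaves too little room, so do not let go. Leave the other two parts in their compartments and the brush and screwdriver where they lie.

Things in the scene. Friction and masses are not known exactly. Their poses are not given: they have to be found in the camera images.
- drive_unit: Belt drive, fast on the bench: aluminium deck 220 x 360 mm, top 66 mm above the bench, orange trims. Toothed pulleys, 44 mm wide at x +35, y -125 mm and 88 mm wide at x +35, y +125 mm, reach 55 mm above the deck; the tensioner arm is on the robot's side of them. Origin: centre of underside; x towards the pulleys (away from the robot at yaw 0), y from small pulley to large.
- tens_pivot (a point): Point on the tensioner arm's vertical hinge axis, 84 mm above the bench (the arm's upper face), at x -30, y -90 mm of the drive unit. The dark disc round the hub, 72 mm across, carries the ratchet tooth.
- tensioner (a joint): Angle of the grey dog-leg arm, rad: 0 = at rest on its front stop, 0.50 = on its back stop; grows anticlockwise seen from above, the post moving to the drive unit's -x side. The ratchet clicks at 0.30 to 0.33; let go after that, the arm is caught at 0.32. Spring force at the hand post: 3.6 N at rest, 8.6 N at the back stop; the ratchet tooth adds up to 5 N between 0.08 and the click.
- pawl (a joint): Travel of the sprung pawl slider (steel slide with a red knob) in m: 0 = fully in, grows to about 0.005 as the ratchet tooth lifts it, and snaps back to 0 at the click.
- idler_pin (a point): Centre of the shoulder that the idler must sit on, at the foot of the arm's bare steel pin, 88 mm above the bench, 4 mm above the arm's upper face. The pin is upright, 10 mm across, straight for 30 mm above this point, then tapers for 8 mm to a 3 mm tip. It is 80 mm from the pivot and moves with the arm.
- push_post (a point): Mid-height of the black rubber hand post on the end of the arm: upright, round, 16 mm across, 44 mm tall (from 84 to 128 mm above the bench). It is 140 mm from the arm's pivot, 70 mm from the pin, and moves with the arm.
- idler: The new idler roller: orange ring with steel faces, 34 mm across, 30 mm tall, bore 13 mm right through, 60 g, standing upright in one of the tray's compartments. Origin: centre of its lower face, on its axis; z along the axis.
- parts_tray: Blue parts tray, fast on the bench, 120 (x) x 240 (y) x 26 mm, walls and floor 4 mm; two slightly lower walls make three compartments of 112 (x) x 75 (y) mm side by side along y, centres at y -79, 0 and +79 mm. Origin: centre of its underside. One part stands in each compartment, in any order.
- spare_pulley: Spare aluminium toothed pulley, 42 mm across and 22 mm tall, in the tray; to be left there. Origin: centre of its lower face.
- shaft_collar: Dark steel shaft collar, 32 mm across and 12 mm tall, in the tray; to be left there. Origin: centre of its lower face.
- scrub_brush: White scrub brush, 38 x 90 x 40 mm, lying bristles down on the bench beyond the tray; to be left alone. Origin: centre of its underside.
- screwdriver: Red-handled screwdriver lying on the bench to the left of the drive unit; to be left alone.

How it is judged:
By the outcome, as a careful person would: the job done as asked, in the order asked, and still so for the second after the job is handed in, while the arm keeps its last pose, push and grip.
It also fails if it takes over 51 s, if anything falls off the work surface, if the arm or the gripper's body presses on something with over 40 N, if the wrist force passes 120 N, or if a joint passes its speed limit or range.

## Robot

A 6-joint arm with a two-finger parallel gripper is mounted at the origin on the work surface. World frame = base frame: x ahead of the robot, y to its left, z up, the work surface at z = 0. Lengths are in m, angles in rad, forces in N, time in s.
With the tool pointing down it reaches from about 0.35 to 0.975 m from the base axis. Payload 4.9 kg.
Tool frame: the origin (TCP) lies at the very end of the fingers, on their centre line; the grasp point (between the pads) lies 19 mm behind it (ctrl.pinch_z is the distance from the TCP to the grasp point, in m); z points along the fingers, y is the line along which they close (so a half turn about z gives the same grasp; the last joint's range is limited). The gripper opens to 85 mm and grips with 20 to 120 N. Pads are 22 mm wide; open, the fingers measure 114 mm over their backs; the gripper's body (76 mm by 85 mm) begins 54 mm behind the grasp point. The pads swing forward as they close: fully open they stand 13 mm farther back than shut.
Start: joints at [-1.384, 0.053, 1.613, -0, 1.476, -0.119], TCP at [0.188, -0.596, 0.231] pointing down, gripper open.
Joint ranges: [-3.01, 3.01], [-1.01, 2.22], [0.06, 2.58], [-1.02, 4.17], [0.09, 2.62], [-3.14, 3.14]. Speed limits (rad/s): [2.57, 2.57, 3.14, 3.14, 3.14, 3.14].

## Interface

Orientations are given as a rotation vector (axis times angle).
In Python, from station import ctrl, optics gives the robot as it stands. The module is installed in compiled form; this text tells all that it offers.
- The arm moves only by the shell command python3 -m handwheel 'ROWS' [OPENING] [FORCE]. ROWS is JSON, one flat list of numbers, 6 for each row, row after row: the shift along the tool's x, y, z in m, then the turn, a rotation vector about the tool's x, y, z in degrees. A call has 1 to 20 rows; each row shifts and turns the commanded pose from where the row before left it, along the tool's axes as they then stand; what a row does not reach is not made up. A row lasts 1/10 s, in which the tool goes at most 50 mm and 8.59 degrees, less where a joint would pass 70% of its speed; a pose out of reach is approached as far as the arm can. A call is refused whole if a number of a shift passes 0.05 or a number of a turn 8.59, either way. A call with a gripper value outside its range is refused whole. OPENING is the closure, from 0 (fully open) to 1 (shut), set as the call begins (- or left out, the last holds). The fingers move at their own pace and stop on an object; FORCE is the grip in N (left out, the last holds). Time passes only in rows, so rows that do not move let the fingers close. It gives the time, the measured TCP pose, the force and the opening at its end, in the units of the state.
- ctrl.get_obs(): the state, without advancing time (a new reading comes with each control period).
- optics.get_image(name): name is "scene" or "side" or "wrist"; returns (picture, depth): 480x640x3 uint8, red, green, blue; 480x640 float32, m along the optical axis (not along the pixel's ray), 0 where there is no reading.
- optics.get_calibration(name): a dict with "fovy" (degrees; the focal length in pixels is half the picture's height over the tangent of half this angle, whatever the lens; pixels are square), "cx", "cy" (the principal point, pixels), "rvec" (rotation vector, rad) and "tvec" (3), from world to camera coordinates, as OpenCV has them; the wrist camera has in their place "mount" (4x4, takes a point from camera to tool coordinates, whose origin is the TCP and whose axes are the flange's). Camera axes: x right, y down, z forward; pixel columns grow to the right and rows downward; lengths in m; the calibration is good to about 2 mm. A picture is of the moment at which its call begins: read the wrist's pose just before it. get_calibration takes no time and is no camera call.
- ctrl.finish_job(): hands the job in, once; it reports no verdict.
The state is a dict: "t": time; "q": joint angles; "dq": joint speeds; "effort": joint torques, N m; "tool_pos": TCP position; "tool_rot": TCP orientation; "contact_force": force on the tool from outside, world axes, zero at the start; "wrist_torque": the same for the moment, N m; "opening": finger opening in m.
Only numpy, scipy, OpenCV 4.12 (cv2) and the standard library are available. Lean on these libraries where they do the work, as an engineer would, in place of code of your own. Each camera call takes 0.05 s, during which the arm holds its last target. There are 200 camera calls.

## Working session

There is one attempt and no reset: what is moved stays moved. The work goes in short steps, Python scripts to look and compute and a shell command to move; the robot and the scene stay as the last step left them, time stands still between calls to the robot, and variables do not carry over. Pictures are saved under pics/ and viewed, on a budget of 10 in all, crops included, one or two more only if the job needs it, and the job is handed in when it is done.

```bash
mkdir -p pics
cat > h.py <<'E'
import numpy as np, cv2
from scipy.spatial.transform import Rotation as R
from station import ctrl, optics
def snap(n,f):
    o=ctrl.get_obs(); im,d=optics.get_image(n)
    cv2.imwrite(f'pics/{f}.png',im[:,:,::-1]); np.savez(f'pics/{f}.npz',im=im,d=d,p=o['tool_pos'],r=o['tool_rot'],n=n)
def pts(f,uv=None,dep=None):
    z=np.load(f'pics/{f}.npz'); n=str(z['n']); c=optics.get_calibration(n)
    fl=240/np.tan(np.radians(c['fovy'])/2); d=z['d']
    if uv is None: v,u=np.mgrid[:480,:640]
    else: u,v=np.array(uv,float).T; d=d[v.astype(int),u.astype(int)]
    if dep is not None: d=dep
    P=np.stack([(u-c['cx'])/fl*d,(v-c['cy'])/fl*d,d+0*u],-1)
    if 'mount' in c:
        M=np.array(c['mount']); P=P@M[:3,:3].T+M[:3,3]
        return P@R.from_rotvec(z['r']).as_matrix().T+z['p']
    Rm=R.from_rotvec(np.ravel(c['rvec'])).as_matrix()
    return (P-np.ravel(c['tvec']))@Rm
E
python3 - <<'E'
from h import *
for n in ('scene','side','wrist'): snap(n,n+'0'); c=optics.get_calibration(n); print(n,c)
o=ctrl.get_obs(); print(o['t'],o['tool_pos'],R.from_rotvec(o['tool_rot']).as_matrix().round(3),o['opening'])
E
```

```text
scene {'fovy': 47.44390475351864, 'cx': 326.2869549194515, 'cy': 243.1176472950914, 'rvec': array([ 2.22721406,  0.90595173, -0.39037263]), 'tvec': array([-0.51873273, -0.1876606 ,  1.67381665])}
side {'fovy': 54.677973054347774, 'cx': 317.08373691103, 'cy': 231.4924965726578, 'rvec': array([ 0.32786525, -2.85732368,  1.06350321]), 'tvec': array([0.61065192, 0.10501528, 1.29259878])}
wrist {'fovy': 64.46704689897875, 'cx': 321.4939961490047, 'cy': 236.0536505151258, 'mount': array([[-9.21522428e-04, -9.63288068e-01, -2.68468337e-01,
         6.79986275e-02],
       [ 9.99998468e-01, -1.28719808e-03,  1.18606739e-03,
        -1.04740313e-03],
       [-1.48809650e-03, -2.68466833e-01,  9.63287779e-01,
        -1.42996345e-01],
       [ 0.00000000e+00,  0.00000000e+00,  0.00000000e+00,
         1.00000000e+00]])}
0.15 [ 0.18807884 -0.59551803  0.23031351] [[ 0.954  0.301 -0.   ]
 [ 0.301 -0.954  0.002]
 [ 0.    -0.002 -1.   ]] 0.0855247522026506
```

View pics/scene0.png

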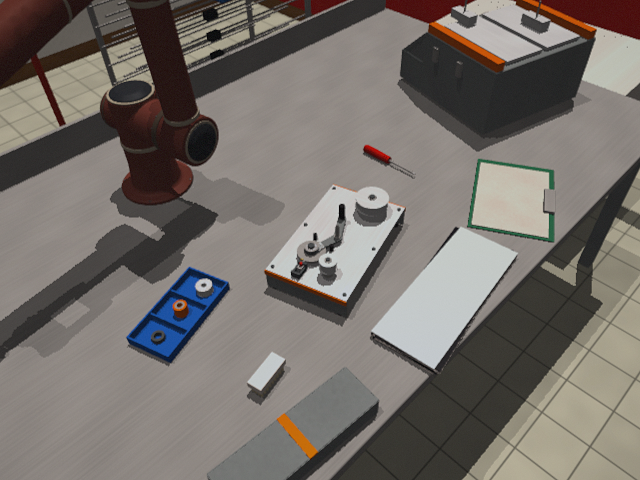

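View pics/side0.png

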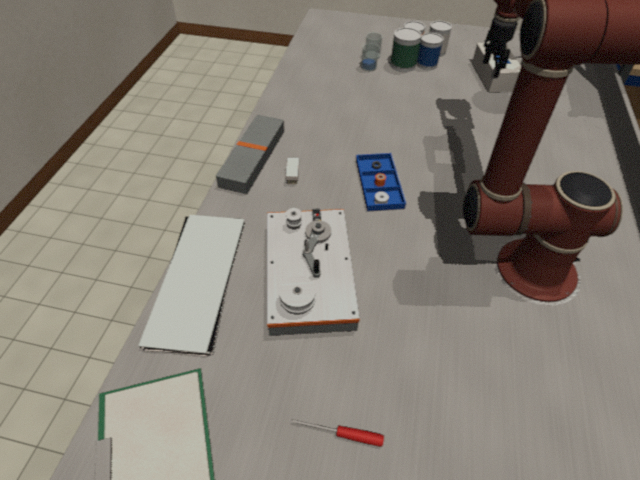

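Run:
```python
from h import *
print('scene: idler, hub disc, post top, pulley L, pulley s, tray corners'); print(pts('scene0',[(180,302),(310,246),(341,207),(372,193),(327,258),(190,270),(228,287),(128,340),(168,357)]).round(3))
print('side'); print(pts('side0',[(380,177),(318,229),(316,263),(296,292),(293,213),(268,212),(343,212),(355,320),(269,322)]).round(3))
a=cv2.imread('pics/scene0.png')[175:315,260:420]; b=cv2.imread('pics/side0.png')[200:340,260:360]
cv2.imwrite('pics/crop1.png',np.hstack([cv2.resize(a,None,fx=3,fy=3,interpolation=2),cv2.resize(b,None,fx=3,fy=3,interpolation=2)]))
```

```text
scene: idler, hub disc, post top, pulley L, pulley s, tray corners
[[ 0.467 -0.231  0.032]
 [ 0.611  0.066  0.105]
 [ 0.586  0.202  0.129]
 [ 0.596  0.309  0.115]
 [ 0.678  0.057  0.12 ]
 [ 0.391 -0.15   0.021]
 [ 0.496 -0.113  0.009]
 [ 0.461 -0.373  0.018]
 [ 0.572 -0.337  0.026]]
side
[[ 0.475 -0.246  0.026]
 [ 0.606  0.082  0.103]
 [ 0.427  0.884  1.045]
 [ 0.609  0.299  0.117]
 [ 0.681  0.058  0.123]
 [ 0.767  0.023  0.069]
 [ 0.557 -0.028  0.068]
 [ 0.462  0.311  0.064]
 [ 0.66   0.364  0.067]]
```

View pics/crop1.png

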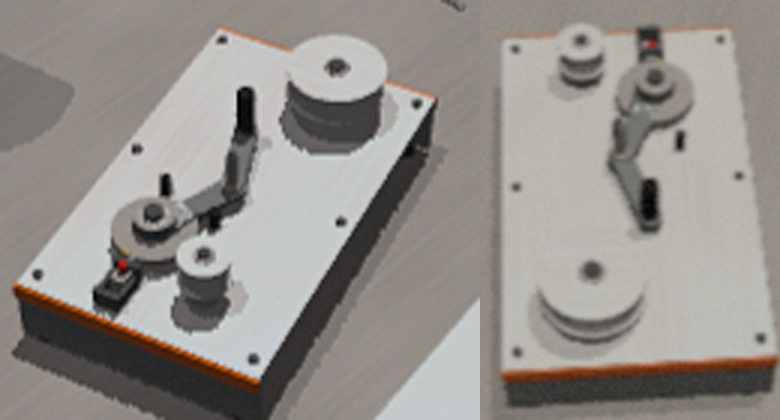

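```bash
python3 -m handwheel '[0.0374,-0.0255,0,0,0,0,0.0374,-0.0255,0,0,0,0,0.0374,-0.0255,0,0,0,0,0.0374,-0.0255,0,0,0,0,0.0374,-0.0255,0,0,0,0,0.0374,-0.0255,0,0,0,0,0.0374,-0.0255,0,0,0,0,0.0374,-0.0255,0,0,0,0,0.0374,-0.0255,0,0,0,0,0.0374,-0.0255,0,0,0,0,0,0,0,0,0,0,0,0,0,0,0,0]' 0.4
python3 - <<'E'
from h import *
snap('wrist','w1'); o=ctrl.get_obs(); print(o['t'],o['q'],o['tool_pos'],o['opening'])
E
```

```text
t: 1.35
tool_pos: [0.4682, -0.2394, 0.2309]
tool_rot: [-3.104, -0.482, 0.001]
contact_force: [0.5, -0.3, 0.1]
opening: 0.0509
1.4 [-6.15694232e-01 -1.86181958e-01  1.84099146e+00 -4.94980257e-04
  1.48732592e+00  6.48751673e-01] [ 0.46780613 -0.24021846  0.23098925] 0.05127590931905719
```

View pics/w1.png

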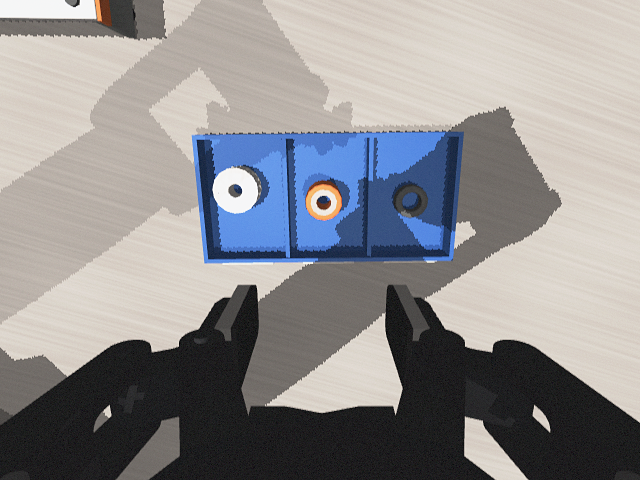

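The idler stands in the middle compartment, top face around (324,202); the spare pulley is at (236,190) and the collar at (410,200).

Run:
```python
from h import *
z=np.load('pics/w1.npz'); P=pts('w1'); im=z['im'].astype(int)
m=(im[...,0]>im[...,2]+60)&(np.hypot(*(np.mgrid[:480,:640]-np.array([202,324])[:,None,None]))<30)
print('orange n',m.sum(),'z pct',np.percentile(P[m][:,2],[5,50,95]))
t=m&(P[...,2]>P[m][:,2].max()-0.006); v,u=np.nonzero(t)
c=cv2.minEnclosingCircle(np.stack([u,v],1).astype(np.float32)); print(c, np.median(P[t],0), (P[t].max(0)+P[t].min(0))/2)
# tray yaw from outer rim
tr=(P[...,2]>0.018)&(P[...,2]<0.032)&(im[...,2]>im[...,0]+40); q=P[tr][:,:2].astype(np.float32); r=cv2.minAreaRect(q*1000); print(r)
Rt=R.from_rotvec(z['r']).as_matrix()
cc=(P[t].max(0)+P[t].min(0))/2; print('tool shift', Rt.T@(np.array([cc[0],cc[1],0.012])-z['p']))
```

```text
orange n 665 z pct [0.01384985 0.03409482 0.03561932]
((320.6290283203125, 205.11289978027344), 13.294121742248535) [ 0.53283749 -0.21774389  0.37386416] [ 0.53283749 -0.21774389  0.37386416]
((474.4842834472656, -242.61529541015625), (120.07535552978516, 240.70001220703125), 18.27694320678711)
tool shift [ 0.06828386 -0.00094713  0.21886603]
```

Run:
```python
from h import *
z=np.load('pics/w1.npz'); P=pts('w1'); im=z['im'].astype(int)
m=(np.hypot(P[...,0]-0.4745,P[...,1]+0.2426)<0.03)&(P[...,2]>0.031)&(P[...,2]<0.045)
q=P[m]; print(m.sum(), q.mean(0)); c=cv2.minEnclosingCircle((q[:,:2]*1000).astype(np.float32)); print(c)
Rt=R.from_rotvec(z['r']).as_matrix(); cc=np.array(c[0])/1000; f=c[0]
print('tool shift', Rt.T@(np.array([cc[0],cc[1],0.012])-z['p']))
```

```text
904 [ 0.47344808 -0.23874245  0.03441946]
((472.8021545410156, -238.77699279785156), 16.913288116455078)
tool shift [0.00469695 0.00087925 0.21891561]
```

```bash
python3 -m handwheel '[0.0047,0.0009,0.014,0,0,-8.25,0,0,0.014,0,0,-8.25,0,0,0.014,0,0,-8.25,0,0,0.014,0,0,-8.25,0,0,0.014,0,0,-8.25,0,0,0.014,0,0,-8.25,0,0,0.014,0,0,-8.25,0,0,0.014,0,0,-8.25,0,0,0.014,0,0,-8.25,0,0,0.014,0,0,-8.25,0,0,0.014,0,0,-8.25,0,0,0,0,0,0,0,0,0,0,0,0]'
python3 - <<'E'
from h import *
o=ctrl.get_obs(); Rt=R.from_rotvec(o['tool_rot']).as_matrix(); print(o['q'],Rt.round(3),Rt.T@(np.array([0.4728,-.2388,.007])-o['tool_pos']))
E
```

```text
t: 2.7
tool_pos: [0.4721, -0.2406, 0.0773]
tool_rot: [-1.846, -2.541, 0.0]
contact_force: [-0.5, -0.3, 1.4]
opening: 0.0511
[-6.11784416e-01 -2.46259485e-02  1.96119414e+00 -1.60962889e-04
  1.20563655e+00 -9.25783005e-01] [[-0.309  0.951 -0.001]
 [ 0.951  0.309  0.   ]
 [ 0.    -0.    -1.   ]] [0.00147927 0.00127464 0.07025845]
```

```bash
python3 -m handwheel '[0.0015,0.0013,0.025,0,0,0,0,0,0.025,0,0,0,0,0,0.02,0,0,0,0,0,0,0,0,0,0,0,0,0,0,0]'
python3 -m handwheel '[0,0,0,0,0,0,0,0,0,0,0,0,0,0,0,0,0,0,0,0,0,0,0,0,0,0,0,0,0,0,0,0,0,0,0,0]' 1 40
python3 -m handwheel '[0,0,-0.04,0,0,0,0,0,-0.05,0,0,0,0,0,-0.05,0,0,0,0,0,-0.05,0,0,0,0,0,0,0,0,0]'
python3 -c "
from h import *
snap('wrist','w2'); z=np.load('pics/w2.npz'); print(pts('w2')[np.ix_([160,200,240,280],[300,322,344])].round(3))"
```

```text
t: 3.2
tool_pos: [0.4739, -0.2385, 0.0083]
tool_rot: [1.842, 2.544, -0.0]
contact_force: [-0.4, -0.2, -0.0]
opening: 0.0512
t: 3.8
tool_pos: [0.475, -0.239, 0.0096]
tool_rot: [1.839, 2.543, -0.0]
contact_force: [-1.2, 0.2, 6.0]
opening: 0.0338
t: 4.3
tool_pos: [0.4776, -0.2405, 0.2076]
tool_rot: [1.831, 2.532, 0.001]
contact_force: [0.1, -0.9, 0.4]
opening: 0.0331
[[[ 0.449 -0.208  0.006]
  [ 0.468 -0.202  0.004]
  [ 0.486 -0.196  0.005]]

 [[ 0.46  -0.242  0.005]
  [ 0.479 -0.236  0.005]
  [ 0.498 -0.23   0.004]]

 [[ 0.471 -0.279  0.004]
  [ 0.491 -0.273  0.004]
  [ 0.511 -0.267  0.003]]

 [[ 0.465 -0.228  0.219]
  [ 0.472 -0.223  0.225]
  [ 0.481 -0.224  0.219]]]
```

```bash
python3 -m handwheel '[0.035,0.0312,-0.007,0,0,0,0.035,0.0312,-0.007,0,0,0,0.035,0.0312,-0.007,0,0,0,0.035,0.0312,-0.007,0,0,0,0.035,0.0312,-0.007,0,0,0,0.035,0.0312,-0.007,0,0,0,0.035,0.0312,-0.007,0,0,0,0,0,0,0,0,0,0,0,0,0,0,0,0,0,0,0,0,0]'
python3 -c "
from h import *
snap('wrist','w3')"
```

```text
t: 5.35
tool_pos: [0.6033, 0.0626, 0.2447]
tool_rot: [-1.84, -2.544, 0.003]
contact_force: [-0.3, -0.4, -0.7]
opening: 0.0336
```

View pics/w3.png

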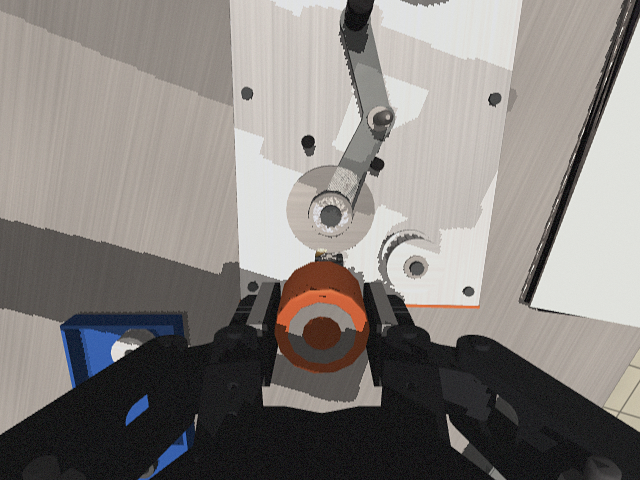

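```bash
python3 -c "
from h import *
a=cv2.imread('pics/w3.png')[70:240,270:420]; cv2.imwrite('pics/crop3.png',cv2.resize(a,None,fx=4,fy=3.5,interpolation=cv2.INTER_NEAREST)) if 0 else cv2.imwrite('pics/crop3.png',cv2.resize(cv2.imread('pics/w3.png')[85:155,330:430],None,fx=8,fy=8,interpolation=2))
P=pts('w3'); print((P[105:132:2,368:400:2,2]*1000).round().astype(int))
"
```

```text
[[ 85  85  85  85  86  85  85  84  85  84  85  65  65  67  66  66]
 [ 85  85  85  85  88  88  88  89  83  83  84  84  66  68  66  66]
 [ 86  85  88  87  88  89  87  89  89  88  85  84  85  67  66  65]
 [ 85  87  88  89  88  89  90 118 119 120 120  85  84  66  66  67]
 [ 85  88  87  88  88 105 118 121 122 124 124 121  85  86  66  64]
 [ 88  87  88  89 103 115 120 122 124 125 126 124 119  84  66  66]
 [ 89  89  88  96 107 118 120 123 124 128 125 125 121  86  67  65]
 [ 89  89  90  98 108 388 121 122 125 126 126 126 121  85  67  66]
 [ 89  87  87  95 105 116 120 122 123 125 124 120  84  86  67  66]
 [ 88  88  88  90 101 109 118 120 121 121 120 118  86  83  67  65]
 [ 87  88  91  90  90  99 106 116 119 118  89  84  84  66  68  66]
 [ 86  89  90  88  88  89  89  90  89  89  84  85  84  66  66  67]
 [ 84  85  88  88  87  89  87  87  89  83  84  85  66  66  66  66]
 [ 84  85  84  84  87  88  89  83  84  85  85  65  67  65  67  67]]
```

View pics/crop3.png

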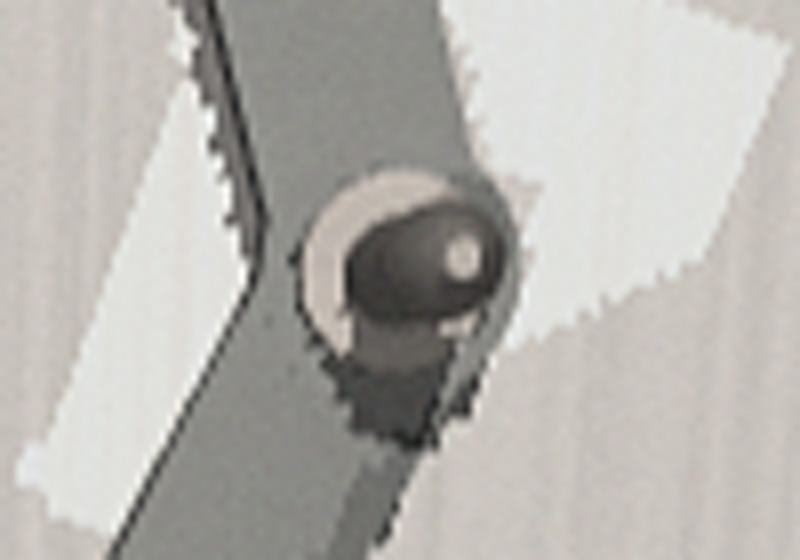

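Run:
```python
from h import *
z=np.load('pics/w3.npz'); P=pts('w3'); im=z['im'].astype(int); Rt=R.from_rotvec(z['r']).as_matrix(); p=z['p']; print('p',p, 'Rt',Rt.round(3))
c=optics.get_calibration('wrist'); M=np.array(c['mount'])
def atz(uv,h): # ray meets height h
    a=pts('w3',[uv],0.2)[0]; b=pts('w3',[uv],0.4)[0]; return a+(b-a)*(h-a[2])/(b[2]-a[2])
print('tip',atz((387.9,116.9),.126),'shoulder',atz((379.7,117.9),.088))
uu,vv=np.meshgrid(range(640),range(480))
s=(np.hypot(uu-380,vv-118)<14)&(abs(P[...,2]-.0885)<.002)
print('shoulder pts',s.sum(),cv2.minEnclosingCircle((P[s][:,:2]*1000).astype(np.float32)))
t=(np.hypot(uu-380,vv-118)<14)&(P[...,2]>.1225)&(P[...,2]<.13); print('tip pts',t.sum(),P[t].mean(0))
Q=(P-p)@Rt   # tool coords
k=(np.hypot(Q[...,0],Q[...,1])<.024)&(abs(Q[...,1])<.0165)&(Q[...,2]<0)&(Q[...,2]>-.04)&(vv>280)
zz=Q[k][:,2]; print('hist z',np.histogram(zz,bins=np.arange(-.04,.002,.003)))
top=k&(Q[...,2]<np.percentile(zz,2)+.006)
e=k&(im[...,0]<im[...,2]+60)&top
print('top',top.sum(),np.median(Q[top],0),Q[top].min(0),Q[top].max(0),cv2.minEnclosingCircle((Q[top][:,:2]*1000).astype(np.float32)))
# post
po=(np.hypot(uu-358,vv-12)<25)&(P[...,2]>.123)&(P[...,2]<.133); print('post top',po.sum(),P[po].mean(0) if po.any() else 0)
hb=(np.hypot(uu-331,vv-213)<50)&(P[...,2]<.084)&(P[...,2]>.07); print('disc',hb.sum(),cv2.minEnclosingCircle((P[hb][:,:2]*1000).astype(np.float32)))
```

```text
p [0.6032527  0.0626216  0.24466041] Rt [[-0.313  0.95  -0.003]
 [ 0.95   0.313 -0.   ]
 [ 0.001 -0.003 -1.   ]]
tip [0.62031737 0.14922436 0.126     ] shoulder [0.62024271 0.14969302 0.088     ]
shoulder pts 244 ((619.96435546875, 148.72824096679688), 9.023929595947266)
tip pts 74 [0.61952026 0.14876234 0.12482518]
hist z (array([  13,   15,   11,    7, 2080, 3643,  430,  390,  285,  210,  154,
        124,   70]), array([-0.04 , -0.037, -0.034, -0.031, -0.028, -0.025, -0.022, -0.019,
       -0.016, -0.013, -0.01 , -0.007, -0.004, -0.001]))
top 6046 [ 0.00287599 -0.0001256  -0.0247481 ] [-0.01587531 -0.01649935 -0.03992663] [ 0.01785454  0.01644267 -0.02004586] ((1.6592154502868652, -1.2803040742874146), 18.571014404296875)
post top 353 [0.58135417 0.20353975 0.12776428]
disc 1059 ((609.99365234375, 66.26229858398438), 41.72287368774414)
```

The pin's shoulder shows at (380,118) with its tip at (388,117), which puts the pin at (0.620, 0.149). The post top is at (358,12) and the hub at (331,213).

```bash
python3 -m handwheel '[0.038,0.0215,0,0,0,0,0.038,0.0215,0,0,0,0,0,0,0.03,0,0,0,0,0,0.03,0,0,0,0,0,0.03,0,0,0,0,0,0,0,0,0,0,0,0,0,0,0]'
python3 - <<'E'
from h import *
snap('wrist','w4'); snap('scene','s4'); snap('side','d4')
o=ctrl.get_obs(); Rt=R.from_rotvec(o['tool_rot']).as_matrix(); print(o['tool_pos'],Rt.T@(np.array([.6203,.1481,.145])-o['tool_pos']),Rt.round(3)[:,2])
def proj(n,p):
    c=optics.get_calibration(n); f=240/np.tan(np.radians(c['fovy'])/2)
    return cv2.projectPoints(np.array([p]),np.array(c['rvec']),np.array(c['tvec']),np.array([[f,0,c['cx']],[0,f,c['cy']],[0,0,1]]),None)[0][0,0]
L=[]
for n,f in (('scene','s4'),('side','d4')):
    u,v=proj(n,(.62,.149,.13)).astype(int); print(u,v)
    L.append(cv2.resize(cv2.imread(f'pics/{f}.png')[v-40:v+40,u-35:u+35],None,fx=5.5,fy=5.5,interpolation=2))
cv2.imwrite('pics/c4.png',np.hstack(L))
E
```

```text
t: 6.1
tool_pos: [0.6207, 0.1478, 0.156]
tool_rot: [-1.842, -2.544, 0.002]
contact_force: [0.1, -0.5, -0.1]
opening: 0.0334
[0.62261247 0.14855415 0.15911167] [ 0.00030308 -0.00239689  0.01410163] [ 0.004  0.001 -1.   ]
336 223
306 240
```

View pics/c4.png

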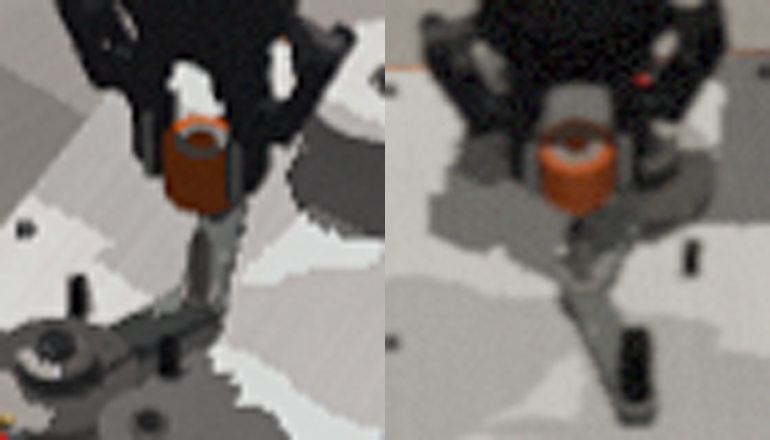

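Both views show the idler held upright directly over the pin; I'll lower it in steps and watch the force.

```bash
python3 -m handwheel '[0,-0.001,0.015,0,0,0,0,0,0.015,0,0,0,0,0,0,0,0,0,0,0,0,0,0,0]'
python3 -m handwheel '[0,0,0.01,0,0,0,0,0,0.005,0,0,0,0,0,0,0,0,0,0,0,0,0,0,0]'
```

```text
t: 6.65
tool_pos: [0.6194, 0.1486, 0.1249]
tool_rot: [-1.839, -2.545, 0.003]
contact_force: [-0.1, 0.6, -0.7]
opening: 0.0336
t: 7.05
tool_pos: [0.6201, 0.1487, 0.1111]
tool_rot: [-1.84, -2.546, 0.0]
contact_force: [0.2, -0.2, -0.4]
opening: 0.0335
```

```bash
python3 -m handwheel '[0,0,0.01,0,0,0,0,0,0.005,0,0,0,0,0,0,0,0,0,0,0,0,0,0,0]'
python3 -m handwheel '[0,0,0.002,0,0,0,0,0,0.001,0,0,0,0,0,0,0,0,0,0,0,0,0,0,0]'
```

```text
t: 7.45
tool_pos: [0.62, 0.1486, 0.0959]
tool_rot: [-1.84, -2.546, 0.001]
contact_force: [0.4, 0.8, -0.1]
opening: 0.0333
t: 7.85
tool_pos: [0.6204, 0.1487, 0.0936]
tool_rot: [1.84, 2.546, 0.001]
contact_force: [1.2, -0.3, 0.7]
opening: 0.0335
```

```bash
python3 -m handwheel '[0,0,0.001,0,0,0,0,0,0.001,0,0,0,0,0,0,0,0,0,0,0,0,0]' 2>&1; python3 -m handwheel '[0,0,0.001,0,0,0,0,0,0.001,0,0,0,0,0,0,0,0,0,0,0,0,0,0,0]'
```

```text
invalid input at $: expected a multiple of 6 numbers
t: 8.25
tool_pos: [0.6206, 0.1487, 0.0935]
tool_rot: [1.84, 2.546, 0.0]
contact_force: [-4.0, -1.0, 8.3]
opening: 0.0336
```

```bash
python3 -m handwheel '[0,0,-0.001,0,0,0,0,0,0,0,0,0,0,0,0,0,0,0,0,0,0,0,0,0]' 0.4
python3 -m handwheel '[0,0,-0.03,0,0,0,0,0,-0.045,0,0,0,0,0,-0.045,0,0,0,-0.03,0,0,0,0,0,-0.03,0,0,0,0,0,0,0,0,0,0,0]'
python3 - <<'E'
from h import *
snap('wrist','w5')
E
```

```text
t: 8.65
tool_pos: [0.62, 0.1486, 0.0918]
tool_rot: [-1.84, -2.546, 0.001]
contact_force: [-0.6, -0.0, 0.3]
opening: 0.0512
t: 9.25
tool_pos: [0.6399, 0.0889, 0.2126]
tool_rot: [1.844, 2.542, -0.001]
contact_force: [-0.9, 0.3, -0.7]
opening: 0.0512
```

View pics/w5.png

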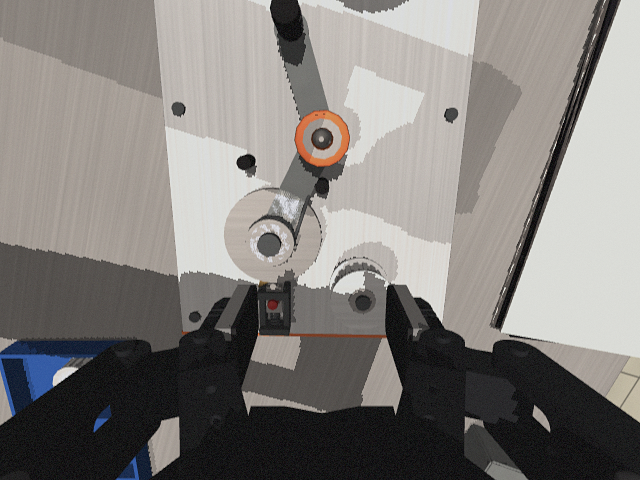

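The idler is on the pin at (322,138), with the pin showing through its bore; the post is at (285,10) and the hub cap at (270,243).

```bash
cat >> h.py <<'E'
def clus(f,uv,r,lo,hi):
    P=pts(f); uu,vv=np.meshgrid(range(640),range(480)); m=(np.hypot(uu-uv[0],vv-uv[1])<r)&(P[...,2]>lo)&(P[...,2]<hi); return P[m]
E
python3 - <<'E'
from h import *
for nm,a in dict(idler=((322,138),32,.112,.124),post=((285,8),20,.123,.134),hub=((270,243),28,.09,.13)).items():
    q=clus('w5',*a); print(nm,len(q),np.median(q,0),q.mean(0),cv2.minEnclosingCircle((q[:,:2]*1000).astype(np.float32)))
pin=np.array([.62,.149]); post=np.array([.5815,.2035]); d=np.linalg.norm(post-pin)
a=(.08**2-.14**2+d*d)/(2*d); h=np.sqrt(max(.08**2-a*a,0)); e=(post-pin)/d
for s in(1,-1): print('pivot',pin+a*e+s*h*np.array([-e[1],e[0]]),d)
o=ctrl.get_obs(); Rt=R.from_rotvec(o['tool_rot']).as_matrix(); print(o['tool_pos'],Rt.T@(np.array([.5815,.2035,.097])-o['tool_pos']),Rt.round(3))
E
```

```text
idler 2260 [0.62030384 0.14952511 0.11845821] [0.62037328 0.14938437 0.11853947] ((620.471435546875, 149.1774444580078), 16.945585250854492)
post 676 [0.58156207 0.2056836  0.12816166] [0.58133647 0.20567531 0.12794634] ((580.5548095703125, 207.04965209960938), 7.915406703948975)
hub 1913 [0.6078676  0.07237491 0.09979905] [0.60779151 0.07170578 0.10058339] ((607.5380859375, 70.4610595703125), 17.632204055786133)
pivot [0.62035828 0.0690008 ] 0.06672705598181294
pivot [0.69527985 0.12192705] 0.06672705598181294
[0.63920831 0.09037552 0.21202004] [ 0.12543509 -0.01959195  0.11506172] [[-0.311  0.95  -0.   ]
 [ 0.95   0.311  0.   ]
 [ 0.    -0.    -1.   ]]
```

```bash
python3 -m handwheel '[0.043,-0.0065,0,0,0,0,0.043,-0.0065,0,0,0,0,0.043,-0.0065,0,0,0,0,0,0,0.03,0,0,7,0,0,0.03,0,0,0,0,0,0,0,0,0,0,0,0,0,0,0]'
python3 - <<'E'
from h import *
o=ctrl.get_obs(); Rt=R.from_rotvec(o['tool_rot']).as_matrix(); print(o['q'],o['tool_pos'],Rt.T@(np.array([.5806,.207,.096])-o['tool_pos']),Rt.round(3))
E
```

```text
t: 10.0
tool_pos: [0.5793, 0.2085, 0.1517]
tool_rot: [-1.991, -2.428, 0.002]
contact_force: [-0.3, 0.2, -0.1]
opening: 0.0512
[2.24534842e-01 9.23879369e-02 1.70696379e+00 2.53615228e-04
 1.34426539e+00 2.70194308e-02] [0.579252   0.20847438 0.15168532] [-0.00172089  0.00114562  0.05568278] [[-0.196  0.981 -0.002]
 [ 0.981  0.196 -0.   ]
 [ 0.    -0.002 -1.   ]]
```

```bash
python3 -m handwheel '[-0.001,0.001,0.02,0,0,0,0,0,0.02,0,0,0,0,0,0.015,0,0,0,0,0,0,0,0,0]'
python3 -m handwheel '[0,0,0,0,0,0,0,0,0,0,0,0,0,0,0,0,0,0,0,0,0,0,0,0,0,0,0,0,0,0,0,0,0,0,0,0,0,0,0,0,0,0]' 1 60
python3 -c "
from h import *
o=ctrl.get_obs(); p=o['tool_pos']; v=p[:2]-np.array([.6075,.0705]); print(np.linalg.norm(v),np.degrees(np.arctan2(v[1],v[0])))"
```

```text
t: 10.4
tool_pos: [0.5804, 0.2069, 0.096]
tool_rot: [-1.992, -2.427, 0.003]
contact_force: [-0.0, -0.3, -0.3]
opening: 0.0513
t: 11.1
tool_pos: [0.5806, 0.2072, 0.0992]
tool_rot: [-1.992, -2.428, 0.003]
contact_force: [-6.3, -2.3, 6.9]
opening: 0.0139
0.13928343448511782 101.14631738850831
```

```bash
cat > a.py <<'E'
from h import *
o=ctrl.get_obs(); p=o['tool_pos']; v=p[:2]-np.array([.6075,.0705]); Rt=R.from_rotvec(o['tool_rot']).as_matrix()
print('r',np.linalg.norm(v),'ang',np.radians(-101.15)+np.arctan2(v[1],v[0]),'yaw',np.degrees(np.arctan2(Rt[1,0],Rt[0,0]))-101.3,'F tool',(Rt.T@o['contact_force']).round(1),'M',(Rt.T@o['wrist_torque']).round(2))
E
python3 -m handwheel '[-0.0001,-0.0049,0,0,0,-2,-0.0001,-0.0049,0,0,0,-2,-0.0001,-0.0049,0,0,0,-2,-0.0001,-0.0049,0,0,0,-2,0,0,0,0,0,0,0,0,0,0,0,0]'; python3 a.py
```

```text
t: 11.7
tool_pos: [0.5639, 0.2028, 0.0993]
tool_rot: [1.818, 2.559, 0.006]
contact_force: [3.5, 3.2, 2.7]
opening: 0.0142
r 0.13928826370822184 ang 0.12343524558692276 yaw 7.914967115982392 F tool [ 1.8  4.4 -2.6] M [-0.53  0.31  0.18]
```

```bash
python3 -m handwheel '[-0.0001,-0.0049,0,0,0,-2,-0.0001,-0.0049,0,0,0,-2,-0.0001,-0.0049,0,0,0,-2,-0.0001,-0.0049,0,0,0,-2,0,0,0,0,0,0]'; python3 a.py;  python3 -m handwheel '[-0.0001,-0.0049,0,0,0,-2,-0.0001,-0.0049,0,0,0,-2,-0.0001,-0.0049,0,0,0,-2,-0.0001,-0.0049,0,0,0,-2,0,0,0,0,0,0]'; python3 a.py
```

```text
t: 12.2
tool_pos: [0.5448, 0.1949, 0.0991]
tool_rot: [1.635, 2.682, 0.002]
contact_force: [-3.0, 1.5, 8.7]
opening: 0.014
r 0.13925131606321464 ang 0.27221189024535053 yaw 15.956406392477717 F tool [ 2.7 -1.9 -8.7] M [0.47 0.51 0.03]
t: 12.7
tool_pos: [0.5289, 0.1855, 0.0992]
tool_rot: [1.445, 2.788, 0.007]
contact_force: [4.0, 7.0, 3.3]
opening: 0.0139
r 0.13927061699419577 ang 0.4051347054419565 yaw 23.92374569724359 F tool [ 3.4  7.3 -3.3] M [-0.65  0.65  0.2 ]
```

```bash
python3 -m handwheel '[-0.0001,-0.0049,0,0,0,-2,-0.0001,-0.0049,0,0,0,-2,0,-0.0015,0,0,0,-0.6,0,0,0,0,0,0,0,0,0,0,0,0]'; python3 a.py;  python3 -m handwheel '[0,-0.0015,0,0,0,0,0,0,0,0,0,0,0,0,0,0,0,0]'; python3 a.py; python3 -m handwheel '[0,-0.0015,0,0,0,0,0,0,0,0,0,0,0,0,0,0,0,0]'; python3 a.py
```

```text
t: 13.2
tool_pos: [0.5201, 0.179, 0.0993]
tool_rot: [1.332, 2.844, 0.008]
contact_force: [1.9, 7.4, 3.9]
opening: 0.0142
r 0.13928333595940892 ang 0.48357451246025573 yaw 28.488719087631424 F tool [ 4.5  6.2 -3.9] M [-0.9   0.64  0.3 ]
t: 13.5
tool_pos: [0.5191, 0.1782, 0.0992]
tool_rot: [1.332, 2.844, 0.009]
contact_force: [1.9, 8.3, 4.0]
opening: 0.0145
r 0.1393097242983056 ang 0.4926778275904835 yaw 28.508538146021223 F tool [ 5.2  6.8 -3.9] M [-0.95  0.67  0.19]
t: 13.8
tool_pos: [0.5181, 0.1773, 0.0993]
tool_rot: [1.331, 2.844, 0.009]
contact_force: [3.5, 9.0, 3.1]
opening: 0.0142
r 0.1393000871430846 ang 0.5019815569455897 yaw 28.52869629496162 F tool [ 4.7  8.5 -3. ] M [-1.01  0.73  0.1 ]
```

```bash
python3 -m handwheel '[0,-0.0015,0,0,0,0,0,0,0,0,0,0,0,0,0,0,0,0]'; python3 a.py; python3 -m handwheel '[0,-0.0015,0,0,0,0,0,0,0,0,0,0,0,0,0,0,0,0]'; python3 a.py
```

```text
t: 14.1
tool_pos: [0.5178, 0.1771, 0.0993]
tool_rot: [1.33, 2.842, 0.013]
contact_force: [6.4, 10.8, 0.5]
opening: 0.014
r 0.13929190002495265 ang 0.5051071281054298 yaw 28.535309889093256 F tool [ 4.2 11.8 -0.4] M [-1.61  0.68 -0.03]
t: 14.4
tool_pos: [0.5178, 0.177, 0.0994]
tool_rot: [1.33, 2.84, 0.019]
contact_force: [11.7, 14.7, -3.8]
opening: 0.0138
r 0.13923126155559426 ang 0.5053897065246169 yaw 28.52727805439902 F tool [ 3.8 18.3  4. ] M [-2.53  0.68 -0.04]
```

The angle has stopped rising at about 0.505 while the force has climbed to 18 N, so the arm is on its back stop. I'll hold a second and look.

```bash
python3 -m handwheel '[0,0,0,0,0,0,0,0,0,0,0,0,0,0,0,0,0,0,0,0,0,0,0,0,0,0,0,0,0,0,0,0,0,0,0,0,0,0,0,0,0,0,0,0,0,0,0,0,0,0,0,0,0,0,0,0,0,0,0,0]'; python3 a.py
python3 - <<'E'
from h import *
snap('wrist','w6');snap('scene','s6'); snap('side','d6')
a=cv2.imread('pics/scene0.png')*0
b=cv2.resize(cv2.imread('pics/s6.png')[170:370,120:420],(400,267),interpolation=2); c=cv2.resize(cv2.imread('pics/d6.png')[140:340,240:420],(400,444),interpolation=2)
w=cv2.resize(cv2.imread('pics/w6.png'),(400,300)); L=np.vstack([b,w]); c=np.vstack([c,np.zeros((L.shape[0]-444,400,3),np.uint8)]); cv2.imwrite('pics/c6.png',np.hstack([L,c]))
for f in('s6','d6'):
    P=pts(f);im=np.load(f'pics/{f}.npz')['im'].astype(int); v=np.array([np.cos(.505),np.sin(.505)]); e=np.array([.0125,.0785]); q=np.array([.6075,.0705])+[e[0]*v[0]-e[1]*v[1],e[0]*v[1]+e[1]*v[0]]
    m=(np.hypot(P[...,0]-q[0],P[...,1]-q[1])<.02)&(P[...,2]>.08)&(P[...,2]<.135); k=m&(im[...,0]>im[...,2]+60)
    print(q,k.sum(),P[k].mean(0),np.percentile(P[k][:,2],[2,50,98]))
E
```

```text
t: 15.4
tool_pos: [0.5178, 0.177, 0.0994]
tool_rot: [1.33, 2.84, 0.018]
contact_force: [11.1, 14.3, -2.7]
opening: 0.0141
r 0.13926170873233532 ang 0.5055583334718545 yaw 28.530837780161775 F tool [ 3.8 17.6  2.9] M [-2.5   0.73 -0.06]
[0.5804608  0.14524879] 117 [0.58882757 0.13847748 0.10910853] [0.09134648 0.11132648 0.11938615]
[0.5804608  0.14524879] 73 [0.58524667 0.153857   0.10973033] [0.09140432 0.11106739 0.12173057]
```

View pics/c6.png

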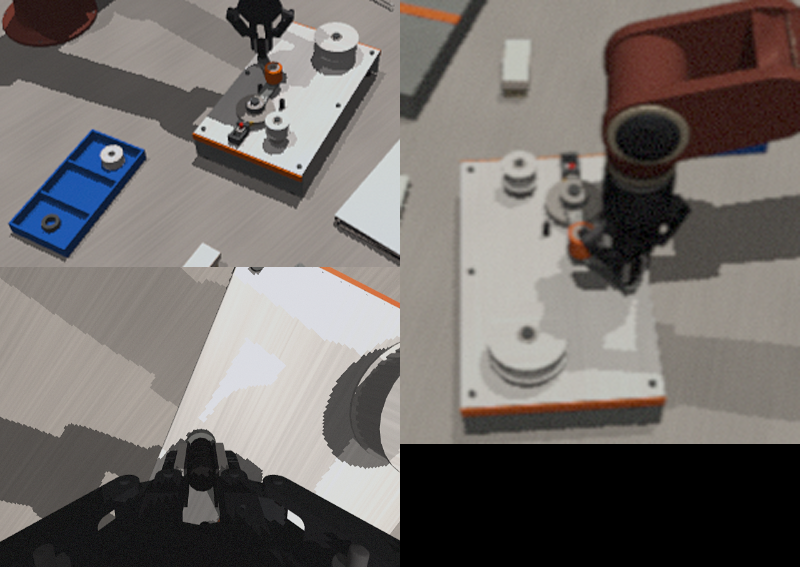

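The idler is on the pin (top view about (273,70)), the post is held between the fingers, and the pulley, collar and brush haven't moved. I'm handing in.

```bash
python3 -c "
from station import ctrl
print(ctrl.finish_job())"
```

```text
the job is handed in; nothing more can be done
None
```

The idler roller is seated on the tensioner pin, and the arm is held against its back stop with the gripper still closed on the post. I handed the job in at about 15.6 s of the 51 s allowed.

**Idler:** It went down the pin without resistance until it met the shoulder at about 8 N. Its top then measured 118.5 mm above the bench, against 118 mm expected when fully seated. With the arm pushed back, the scene and side cameras put its top at about 119–122 mm. That is a coarser reading, but it fits the idler still being seated.

**Arm:** I gripped the post at 60 N and followed the arc past the ratchet. The angle stopped rising at about 0.505 rad while the push grew to about 18 N. Both held steady for a full second before hand-in. The 0.505 comes from my measured pivot position, so I take it as the 0.50 stop within error. I did not see the ratchet click directly; I only passed its angle range.

**Other parts:** The last pictures show the spare pulley and collar in their compartments and the brush where it was. The screwdriver was outside the last crop, but the arm never went near it.

**Grip height:** Closing on the post lifted the tool about 3 mm with roughly 7 N upward, so the fingertips may have touched the arm or dragged on the rubber. It had no visible effect.

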